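# Complete the robot kit box

## Robot

A 6-joint arm with a two-finger parallel gripper is mounted at the origin on the work surface. World frame = base frame: x ahead of the robot, y to its left, z up, the work surface at z = 0. Lengths are in m, angles in rad, forces in N, time in s.
With the tool pointing down it reaches from about 0.35 to 0.975 m from the base axis. Payload 4.9 kg.
Tool frame: the origin (TCP) lies at the very end of the fingers, on their centre line; the grasp point (between the pads) lies ctrl.hold_point_z behind it (ctrl.hold_point_z is the distance from the TCP to the grasp point, in m); z points along the fingers, y is the line along which they close (so a half turn about z gives the same grasp; the last joint's range is limited). The gripper opens to 85 mm and grips with 20 to 120 N. Pads are 22 mm wide; open, the fingers measure 114 mm over their backs; the gripper's body (76 mm by 85 mm) begins 54 mm behind the grasp point. The pads swing forward as they close: fully open they stand 13 mm farther back than shut.
Start: joints at [-1.464, 0.053, 1.613, -0, 1.476, -0.119], TCP at [0.14, -0.609, 0.231] pointing down, gripper open.
Joint ranges: [-3.01, 3.01], [-1.01, 2.22], [0.06, 2.58], [-1.02, 4.17], [0.09, 2.62], [-3.14, 3.14]. Speed limits (rad/s): [2.57, 2.57, 3.14, 3.14, 3.14, 3.14].

## Interface

Orientations are given as a rotation vector (axis times angle).
In Python, from station import ctrl gives the robot as it stands. The module is installed in compiled form; this text tells all that it offers.
- The arm moves only by the tool jog_arm, never from a script. Its argument "deltas" is a list of rows, each a list of 3 entries, a list of its own where there are three numbers: the closure, from -1 (fully open) to 1 (shut), then the shift along the world's x, y, z scaled (see below), then the turn, a rotation vector about the world's x, y, z scaled (see below). A call has 1 to 12 rows; each row is the pose to reach, as a shift and turn from the pose commanded when the call began, turning the shorter way round; what a row does not reach only later rows make up. The controller multiplies each number of a shift by 0.4 m and each number of a turn by 180 degrees. A row lasts 1/12 s, in which the tool goes at most 41.7 mm and 7.16 degrees, less where a joint would pass 70% of its speed; a pose out of reach is approached as far as the arm can. A call with a number of a shift or a turn outside -1 to 1 is refused whole. A call with a gripper value outside its range is refused whole. The fingers move at their own pace and stop on an object; "squeeze" is the grip in N (left out, the last holds). Time passes only in rows, so rows that repeat a pose let the fingers close. It gives the time, the measured TCP pose, the force, the opening and the grip force at its end, in the units of the state.
- ctrl.get_obs(): the state, without advancing time (a new reading comes with each control period).
- ctrl.get_image(name): name is "scene" or "top" or "wrist"; returns the picture (420x560x3 uint8, red, green, blue); there is no depth.
- ctrl.get_calibration(name): a dict with "K" (3x3 intrinsics, pixels), "extrinsics" (4x4, takes a point from world to camera coordinates). Camera axes: x right, y down, z forward; pixel columns grow to the right and rows downward; lengths in m; the calibration is good to about 2 mm. A picture is of the moment at which its call begins: read the wrist's pose just before it. get_calibration takes no time and is no camera call; for the wrist camera it gives the pose at the moment of the call.
- ctrl.finish_job(): hands the job in; it is judged then, once.
The state is a dict: "t": time; "q": joint angles; "dq": joint speeds; "effort": joint torques, N m; "tool_pos": TCP position; "tool_rot": TCP orientation; "contact_force": force on the tool from outside, world axes, zero at the start; "wrist_torque": the same for the moment, N m; "opening": finger opening in m; "grip_force": force on a finger pad.
Only numpy, scipy, OpenCV 4.12 (cv2) and the standard library are available. Lean on these libraries where they do the work, as an engineer would, in place of code of your own. Each camera call takes 0.05 s, during which the arm holds its last target. There are 200 camera calls.

## Task

Complete the kit: take the gyro board and the wheel rim out of the sorting pen and pack them into the open kit box beside the battery pack, so that all three lie flat on the box's floor with their right side up. Set the parts down gently rather than dropping them, and leave the axle rod and the servo arm lying undisturbed in the pen.

Things in the scene. Friction and masses are not known exactly. Their poses are not given: they have to be found in the camera images.
- kitbox: Open plywood kit box, fixed, undivided. Outside 214 (x) x 106 (y) x 30 mm high, walls and floor 5 mm thick: inside 204 x 96 mm, 25 mm deep. Origin: centre of its underside on the table; z up. At any yaw, left or right of the pen. Battery, board and wheel fit only in one row along its x, the board's long side across the box (along box y).
- battery: White battery pack with a grey band, 46 (x) x 86 (y) x 24 mm high, 135 to 234 g, loose in the kit box at its -x end, axes nearly along the box's, 1 to 5 mm from the end wall. Origin: centre of its underside. About 153 to 157 mm of the box's inner length is free beside it. A nudge does no harm.
- board: Gyro board: flat orange plastic housing 84 (x) x 64 (y) x 22 mm high, with a black connector block on the middle of its top, 26 (x) x 40 (y) mm, from 22 to 48 mm height; best gripped by this block across its 26 mm (fingers closing along board x). 84 to 168 g. Origin: centre of its underside; z up. Lies flat in the pen, block up (right side up).
- wheel: Wheel rim: lime-green plastic disc of 76 mm diameter and 26 mm high, with a round hub of 30 mm diameter standing on its middle up to 52 mm height, to grip it by at any yaw. 70 to 140 g. Origin: centre of its underside; z up. Lies flat in the pen, hub up (its right side up).
- rod: Bystander: square steel axle rod, 100 (x) x 12 x 12 mm, lying in the pen. Origin: centre of its underside.
- servo_arm: Bystander: black plastic servo arm, 101 mm long along its x, up to 34 mm wide, 8 mm thick with a small boss 14 mm high near its -x end, lying in the pen. Origin: on its underside near its middle.
- pen: Sorting pen, fixed: square frame of aluminium rails 264 x 264 mm outside, 4 mm thick, 22 mm high, open above, no floor (parts lie on the table). Four parts lie in it, one in each quarter, in any order. Origin: its centre at table height. Its front (-x) side has two posts 34 mm high and a clear gate.
- gate (a joint): Small clear acrylic gate, 30 mm high, 92 mm wide, in the middle of the pen's front; rad, 0 = shut, grows as it swings out towards the robot. Plays no part: the parts are lifted out from above.
Not all that is in view belongs to the job. Leave any blue or red look-alike of the wheel alone.

How it is judged:
By the outcome, as a careful person would: the job done as asked, in the order asked, and still so for the second after the job is handed in, with the robot touching nothing.
It also fails if it takes over 56 s, if anything falls off the work surface, if the arm or the gripper's body presses on something with over 40 N, if the wrist force passes 120 N, or if a joint passes its speed limit or range.

## Working session

There is one attempt and no reset: what is moved stays moved. The work goes in short steps, Python scripts to look and compute and a tool call to move; the robot and the scene stay as the last step left them, time stands still between calls to the robot, and variables do not carry over. Pictures are saved under pics/ and viewed, at most 10 in all, crops included, and the job is handed in when it is done.

Besides the shell and the picture viewer there is one more tool, called after "Call:" as name(argument=value, ...) on one line, values as JSON. jog_arm: Moves the arm, as the interface text tells. Its arguments: {"type":"object","properties":{"deltas":{"type":"array","items":{"type":"array"}},"squeeze":{"type":"number"}},"required":["deltas"]}

```bash
mkdir -p pics; ls; python3 - <<'E'
from station import ctrl
import cv2,numpy as np
np.set_printoptions(precision=4,suppress=True)
o=ctrl.get_obs();print(o,ctrl.hold_point_z)
for n in("scene","top","wrist"):
    c=ctrl.get_calibration(n);print(n,c["K"],c["extrinsics"])
    np.savez(f"{n}0.npz",K=c["K"],E=c["extrinsics"])
    cv2.imwrite(f"pics/{n}0.png",ctrl.get_image(n)[:,:,::-1])
E
```

```text
pics
{'t': 0.0, 'q': array([-1.464 ,  0.0533,  1.6143,  0.    ,  1.476 , -0.119 ]), 'dq': array([-0.0006, -0.0007,  0.0007,  0.0022,  0.0001, -0.0007]), 'effort': array([ -0.0002, -39.3678, -37.0179,  -0.0001,   0.007 ,   0.    ]), 'tool_pos': array([ 0.1399, -0.6085,  0.2301]), 'tool_rot': array([-3.1196, -0.3536, -0.    ]), 'contact_force': array([ 0.0654, -0.1989,  0.4737]), 'wrist_torque': array([-0.0051,  0.0611, -0.0595]), 'grip_force': 0.0, 'opening': 0.08566280231526874} 0.0187
scene [[422.5165   0.     282.264 ]
 [  0.     422.5165 213.9772]
 [  0.       0.       1.    ]] [[-0.7106  0.7033  0.0219  0.3461]
 [ 0.4109  0.44   -0.7985 -0.2365]
 [-0.5712 -0.5583 -0.6017  1.2738]
 [ 0.      0.      0.      1.    ]]
top [[484.1409   0.     273.7931]
 [  0.     484.1409 208.7408]
 [  0.       0.       1.    ]] [[ 0.028  -0.9996 -0.0104  0.0578]
 [-0.986  -0.0259 -0.1645  0.5482]
 [ 0.1641  0.0148 -0.9863  0.9128]
 [ 0.      0.      0.      1.    ]]
wrist [[312.5492   0.     276.6333]
 [  0.     312.5492 208.8802]
 [  0.       0.       1.    ]] [[ 0.2236 -0.9747 -0.0006 -0.6245]
 [-0.9265 -0.2128  0.3104 -0.0392]
 [-0.3027 -0.0688 -0.9506  0.3798]
 [ 0.      0.      0.      1.    ]]
```

View pics/top0.png

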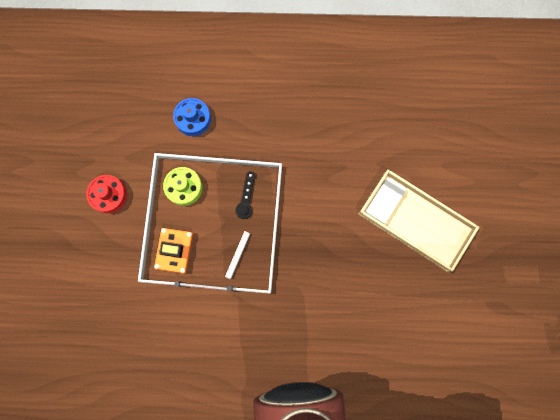

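View pics/scene0.png

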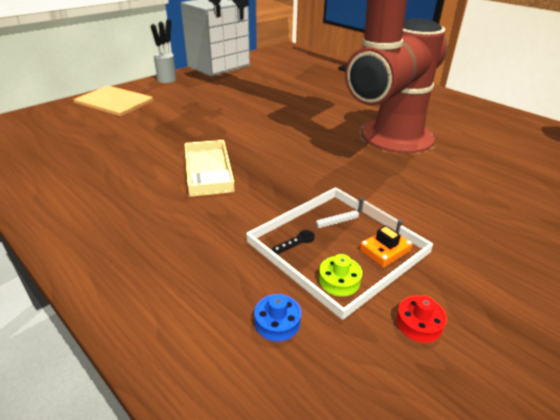

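The top view shows the wheel hub near (182,184) and the board block near (171,250). The box corners are about (388,171), (478,227), (453,270), (360,211), with the battery at its upper-left end. In the scene view the hub top is near (342,261) and the block top near (389,236).

```bash
cat > h.py <<'E'
import numpy as np,cv2
np.set_printoptions(precision=4,suppress=True)
def cal(n): d=np.load(n+".npz"); return d["K"],d["E"]
def back(n,uv,z):
    K,E=cal(n); R,t=E[:3,:3],E[:3,3]; c=-R.T@t
    d=(R.T@np.linalg.inv(K)@np.c_[np.atleast_2d(uv),np.ones(len(np.atleast_2d(uv)))].T).T
    return (c+d*((z-c[2])/d[:,2])[:,None])
def tri(n1,p1,n2,p2):
    P=[cal(n)[0]@cal(n)[1][:3] for n in(n1,n2)]
    X=cv2.triangulatePoints(P[0],P[1],np.float64(p1).reshape(2,1),np.float64(p2).reshape(2,1)).ravel(); X=X[:3]/X[3]
    err=[np.linalg.norm((q:=p@np.r_[X,1])[:2]/q[2]-u) for p,u in zip(P,(p1,p2))]
    return X,err
def proj(n,X):
    K,E=cal(n); q=(K@(E[:3,:3]@np.atleast_2d(X).T+E[:3,3:])).T; return q[:,:2]/q[:,2:]
def snap(n):
    from station import ctrl
    k=n.rstrip("0123456789"); c=ctrl.get_calibration(k); im=ctrl.get_image(k)[:,:,::-1]
    np.savez(n+".npz",K=c["K"],E=c["extrinsics"]); cv2.imwrite(f"pics/{n}.png",im)
    return im
E
python3 - <<'E'
from h import *
print("hub",tri("top0",(181.5,184),"scene0",(342,260)))
print("block",tri("top0",(171,250),"scene0",(389,236)))
print("hub",back("top0",(181.5,184),.052),"block",back("top0",(171,250),.048))
b=back("top0",[(388,171),(478,227),(453,270),(360,211)],.03);print(b,b.mean(0),np.linalg.norm(np.diff(b,axis=0),axis=1))
print("batt",back("top0",(386,203),.029))
s=back("scene0",[(185,146),(226,141),(234,192),(187,194)],.03);print(s,s.mean(0))
E
```

```text
hub (array([0.5918, 0.2583, 0.0465]), [np.float64(0.1279314767697721), np.float64(0.18532915164908806)])
block (array([0.4603, 0.2731, 0.0365]), [np.float64(0.23045120971814043), np.float64(0.30006270414510716)])
hub [[0.5904 0.2574 0.052 ]] block [[0.4592 0.2709 0.048 ]]
[[ 0.633  -0.1571  0.03  ]
 [ 0.5229 -0.3346  0.03  ]
 [ 0.4364 -0.2823  0.03  ]
 [ 0.549  -0.1002  0.03  ]] [ 0.5353 -0.2186  0.03  ] [0.2089 0.1011 0.2141]
batt [[ 0.5669 -0.1526  0.029 ]]
[[ 0.5358 -0.3212  0.03  ]
 [ 0.4372 -0.2704  0.03  ]
 [ 0.5799 -0.063   0.03  ]
 [ 0.6621 -0.1283  0.03  ]] [ 0.5538 -0.1957  0.03  ]
```

Call:
jog_arm(deltas=[[-1,[0.95,0.9,0.075],[0,0,0]],[-1,[0.95,0.9,0.075],[0,0,0]],[-1,[0.95,0.9,0.075],[0,0,0]],[-1,[0.95,0.9,0.075],[0,0,0]],[-1,[0.95,0.9,0.075],[0,0,0]],[-1,[0.95,0.9,0.075],[0,0,0]],[-1,[0.95,0.9,0.075],[0,0,0]],[-1,[0.95,0.9,0.075],[0,0,0]],[-1,[0.95,0.9,0.075],[0,0,0]],[-1,[0.95,0.9,0.075],[0,0,0]],[-1,[0.95,0.9,0.075],[0,0,0]],[-1,[0.95,0.9,0.075],[0,0,0]]])

```text
t: 1.15
tool_pos: [0.5033, -0.2639, 0.2598]
tool_rot: [-3.122, -0.354, 0.0]
contact_force: [1.1, -0.7, 0.5]
opening: 0.0854
grip_force: 0.0
```

```bash
python3 -c "
from h import *
from station import ctrl
snap('wrist1');o=ctrl.get_obs();print(o['t'],o['tool_pos'],o['tool_rot'],o['dq'])"
```

```text
1.2 [ 0.5078 -0.2589  0.2603] [-3.117  -0.3633 -0.0076] [-0.0859 -0.026   0.0292 -0.0577  0.0148 -0.1558]
```

View pics/wrist1.png

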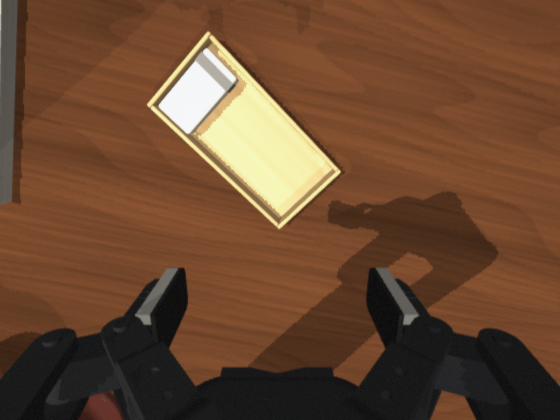

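The wrist view shows the box corners at (210,33), (340,172), (280,228) and (149,104), with the battery at the upper-left end. Next is the pen.

Call:
jog_arm(deltas=[[-1,[-0.05,1,0],[0,0,0]],[-1,[-0.05,1,0],[0,0,0]],[-1,[-0.05,1,0],[0,0,0]],[-1,[-0.05,1,0],[0,0,0]],[-1,[-0.05,1,0],[0,0,0]],[-1,[-0.05,1,0],[0,0,0]],[-1,[-0.05,1,0],[0,0,0]],[-1,[-0.05,1,0],[0,0,0]],[-1,[-0.05,1,0],[0,0,0]],[-1,[-0.05,1,0],[0,0,0]],[-1,[-0.05,1,0],[0,0,0]]])

```text
t: 2.12
tool_pos: [0.4813, 0.1383, 0.2596]
tool_rot: [-3.119, -0.363, 0.001]
contact_force: [-0.3, 0.3, 0.5]
opening: 0.0855
grip_force: 0.0
```

```bash
python3 -c "
from h import *
from station import ctrl
snap('wrist2');o=ctrl.get_obs();print(o['t'],o['tool_pos'],o['tool_rot'],o['q'])"
```

```text
2.1667 [0.4816 0.1362 0.2595] [-3.1208 -0.3609  0.0011] [ 0.1268 -0.2663  1.8612  0.0001  1.5474  1.4674]
```

View pics/wrist2.png

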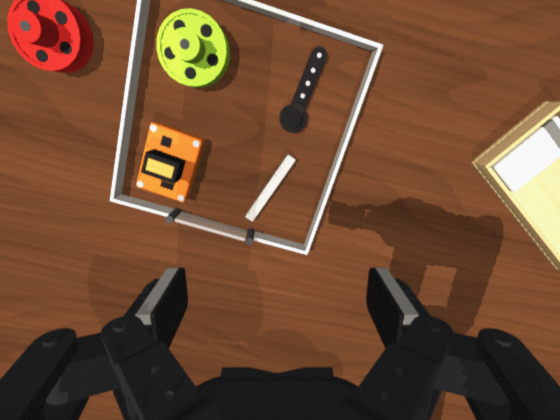

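The wrist view shows the board with its block top (yellow label) near (163,169). Its long axis runs up-down in the image, from about (178,125) to (160,200). The wheel hub top is near (188,45), the rod is near (271,188) and the servo arm near (303,90).

```bash
python3 - <<'E'
from h import *
im=cv2.imread("pics/wrist2.png"); hsv=cv2.cvtColor(im,cv2.COLOR_BGR2HSV)
roi=np.zeros(im.shape[:2],np.uint8); roi[110:210,125:215]=255
yel=cv2.inRange(hsv,(20,100,90),(35,255,255))&roi
org=cv2.inRange(hsv,(5,170,120),(17,255,255))&roi
org=cv2.morphologyEx(org,cv2.MORPH_OPEN,np.ones((3,3)))
for n,m,z in(("yel",yel,.048),("org",org,.022)):
    p=np.argwhere(m)[:,::-1].astype(np.float32); r=cv2.minAreaRect(p); c=cv2.boxPoints(r)
    B=back("wrist2",c,z); print(n,len(p),r,B[:,:2].tolist(),B.mean(0)); 
    for i in(0,1): d=B[i+1]-B[i]; print(np.linalg.norm(d),np.degrees(np.arctan2(d[1],d[0])))
print("block tri",tri("top0",(171,250),"wrist2",cv2.minAreaRect(np.argwhere(yel)[:,::-1].astype(np.float32))[0]))
print("hub w2",back("wrist2",(188,45),.052),tri("top0",(181.5,184),"wrist2",(188,45)))
w=[(210,33),(340,172),(280,228),(149,104)];t=[(388,171),(478,227),(453,270),(360,211)]
b=back("wrist1",w,.03);print(b,b.mean(0),np.linalg.norm(np.diff(b,axis=0),axis=1))
for i in(0,1,3): d=b[(i+1)%4]-b[i]; print(np.degrees(np.arctan2(d[1],d[0])))
for a,c in zip(t,w): print(tri("top0",a,"wrist1",c))
# enlarged crops
a=cv2.resize(cv2.imread("pics/wrist1.png")[20:240,135:355],(395,395),interpolation=3)
b=cv2.resize(im[0:220,100:320],(395,395),interpolation=3)
cv2.imwrite("pics/m1.png",np.hstack([a,b]))
E
```

```text
yel 390 ((159.20001220703125, 167.90000915527344), (29.409183502197266, 13.597793579101562), 18.434947967529297) [[0.4577023144023168, 0.2897551968362442], [0.47362076236108996, 0.28649634002888935], [0.4703088426122411, 0.2543888136179019], [0.45419750363021777, 0.25725754136640044]] [0.464 0.272 0.048]
0.016248604035639883 -11.569840601210766
0.032277888169071296 -95.88928174775741
org 2123 ((167.28662109375, 161.02548217773438), (55.86893081665039, 70.9930419921875), 16.389541625976562) [[0.42436426695809193, 0.31271796480661296], [0.5122906623563459, 0.29709917019263443], [0.5088521565448464, 0.23317861015973637], [0.4192484278606302, 0.24451988275285497]] [0.4662 0.2719 0.022 ]
0.08930284291624618 -10.072661137010053
0.06401297772432588 -93.07916837357817
block tri (array([0.4604, 0.2744, 0.0358]), [np.float64(0.3862938009885079), np.float64(1.4590300346120948)])
hub w2 [[0.5966 0.257  0.052 ]] (array([0.5999, 0.267 , 0.0106]), [np.float64(0.5103258389775193), np.float64(1.9957588841073002)])
[[ 0.6383 -0.1611  0.03  ]
 [ 0.5259 -0.3378  0.03  ]
 [ 0.439  -0.2837  0.03  ]
 [ 0.5524 -0.1053  0.03  ]] [ 0.5389 -0.222   0.03  ] [0.2094 0.1024 0.2113]
-122.4681005493146
148.0677661784966
-32.991147058071476
(array([ 0.6371, -0.1592,  0.0196]), [np.float64(0.733524512269511), np.float64(2.889203134711612)])
(array([ 0.5245, -0.3401,  0.0174]), [np.float64(0.17561261346545567), np.float64(0.7298759476761966)])
(array([ 0.4367, -0.2843,  0.0241]), [np.float64(0.019203236831647277), np.float64(0.07495591911361682)])
(array([ 0.551 , -0.1017,  0.0199]), [np.float64(0.15527268229082963), np.float64(0.6030049577654384)])
```

View pics/m1.png

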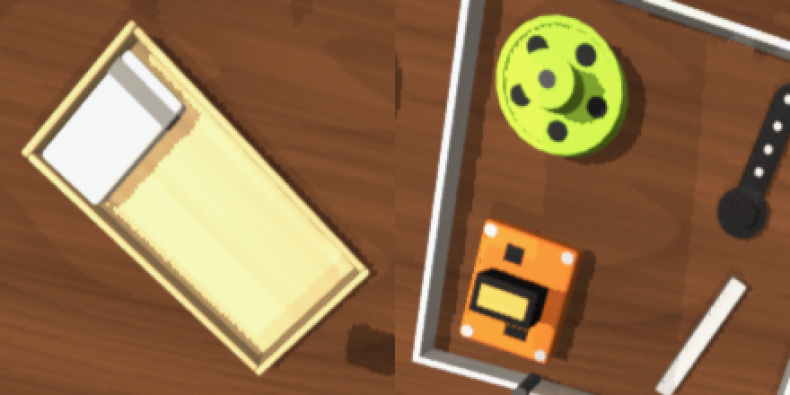

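Call:
jog_arm(deltas=[[-0.1,[-0.045,0.34,-0.25],[0,0,0.371]],[-0.1,[-0.045,0.34,-0.25],[0,0,0.371]],[-0.1,[-0.045,0.34,-0.25],[0,0,0.371]],[-0.1,[-0.045,0.34,-0.25],[0,0,0.371]],[-0.1,[-0.045,0.34,-0.25],[0,0,0.371]],[-0.1,[-0.045,0.34,-0.25],[0,0,0.371]],[-0.1,[-0.045,0.34,-0.25],[0,0,0.371]],[-0.1,[-0.045,0.34,-0.25],[0,0,0.371]],[-0.1,[-0.045,0.34,-0.25],[0,0,0.371]],[-0.1,[-0.045,0.34,-0.25],[0,0,0.371]],[-0.1,[-0.045,0.34,-0.25],[0,0,0.371]],[-0.1,[-0.045,0.34,-0.25],[0,0,0.371]]])

```text
t: 3.17
tool_pos: [0.4646, 0.2692, 0.1597]
tool_rot: [2.414, 2.01, -0.001]
contact_force: [-0.2, -0.8, 0.8]
opening: 0.0468
grip_force: 0.0
```

```bash
python3 - <<'E'
from h import *
from station import ctrl
im=snap('wrist3');o=ctrl.get_obs();print(o['t'],o['tool_pos'],o['tool_rot'],o['opening'],o['q'],abs(o['dq']).max())
p=proj('wrist3',[o['tool_pos'],[.464,.272,.048]]);print(p)
E
```

```text
3.2167 [0.4645 0.2694 0.1597] [ 2.4139  2.0106 -0.0007] 0.04676009695208709 [ 0.387  -0.1027  1.8873 -0.0002  1.3574  0.5688] 0.005350356877439208
[[274.977  269.9116]
 [274.4487 201.9625]]
```

View pics/wrist3.png

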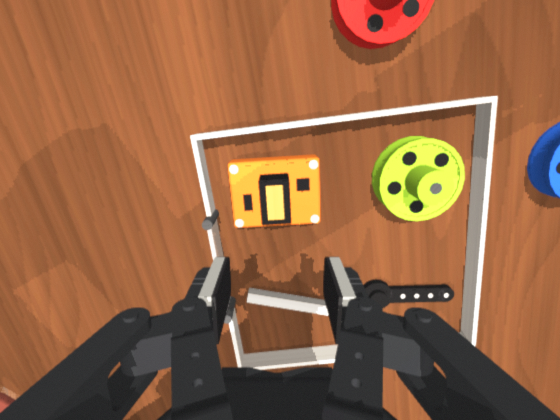

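The board block sits between the fingers in the image, label near (275,203), nearly square to the gripper. The hub dot is at (435,188).

```bash
python3 - <<'E'
from h import *
c={}
for n,(r0,r1,c0,c1) in {"wrist2":(110,210,125,215),"wrist3":(140,240,220,330)}.items():
    im=cv2.imread(f"pics/{n}.png"); hsv=cv2.cvtColor(im,cv2.COLOR_BGR2HSV)
    roi=np.zeros(im.shape[:2],np.uint8); roi[r0:r1,c0:c1]=255
    yel=cv2.morphologyEx(cv2.inRange(hsv,(20,90,90),(38,255,255))&roi,cv2.MORPH_OPEN,np.ones((3,3)))
    p=np.argwhere(yel)[:,::-1].astype(np.float32); r=cv2.minAreaRect(p); c[n]=p.mean(0); print(n,r,c[n],back(n,c[n],.048))
    org=cv2.morphologyEx(cv2.inRange(hsv,(5,170,90),(17,255,255))&roi,cv2.MORPH_OPEN,np.ones((3,3)))
    p=np.argwhere(org)[:,::-1].astype(np.float32); B=back(n,p,.022)[:,:2].astype(np.float32)*1000; print("org",cv2.minAreaRect(B))
print("block",tri("wrist2",c["wrist2"],"wrist3",c["wrist3"]))
print("hub",tri("wrist2",(184.7,43.4),"wrist3",(435,188)),back("wrist3",(435,188),.052),back("wrist2",(184.7,43.4),.052))
E
```

```text
wrist2 ((159.19998168945312, 167.89999389648438), (29.409177780151367, 13.597793579101562), 18.434947967529297) [159.3625 167.9229] [[0.464  0.2719 0.048 ]]
org ((466.12371826171875, 269.9613342285156), (67.28643798828125, 88.46784210205078), 83.15589141845703)
wrist3 ((274.0341491699219, 192.0926971435547), (62.90679168701172, 87.33236694335938), 88.21009063720703) [274.5191 191.1537] [[0.4658 0.2813 0.048 ]]
org ((464.5684814453125, 273.4278564453125), (67.35900115966797, 77.3490219116211), 82.9076919555664)
block (array([0.4627, 0.2769, 0.0344]), [np.float64(2.0550486211344183), np.float64(2.7815010978807373)])
hub (array([0.5973, 0.2607, 0.0509]), [np.float64(0.09696033198415265), np.float64(0.125002722767767)]) [[0.5967 0.261  0.052 ]] [[0.5972 0.2604 0.052 ]]
```

```bash
python3 - <<'E'
from h import *
print(tri("wrist2",(159.4,167.9),"wrist3",(275,203)))
# refine box: outer rim corners, both views
w=[(208.5,32.3),(340,171),(278.7,227.8),(148.4,104.7)]
b=back("wrist1",w,.03);print(b,b.mean(0)); print(back("wrist1",[(245,80),(231,74)],.029))
E
```

```text
(array([0.4644, 0.2714, 0.0493]), [np.float64(0.01925519634034852), np.float64(0.026258264888609176)])
[[ 0.6386 -0.1595  0.03  ]
 [ 0.5271 -0.3374  0.03  ]
 [ 0.4389 -0.282   0.03  ]
 [ 0.5515 -0.1048  0.03  ]] [ 0.539  -0.2209  0.03  ]
[[ 0.6014 -0.206   0.029 ]
 [ 0.604  -0.1898  0.029 ]]
```

Call:
jog_arm(deltas=[[-0.1,[0,0.005,-0.25],[0,0,0.018]],[-0.1,[0,0.005,-0.25],[0,0,0.018]],[-0.1,[0,0.005,-0.25],[0,0,0.018]],[-0.1,[0,0.005,-0.3],[0,0,0.018]],[-0.1,[0,0.005,-0.332],[0,0,0.018]],[-0.1,[0,0.005,-0.332],[0,0,0.018]],[-0.1,[0,0.005,-0.332],[0,0,0.018]]], squeeze=50)

```text
t: 3.8
tool_pos: [0.4642, 0.2719, 0.0269]
tool_rot: [-2.354, -2.08, 0.002]
contact_force: [0.6, 0.3, 0.5]
opening: 0.0471
grip_force: 0.0
```

Height checks out and nothing is touching. Closing, then a small lift.

Call:
jog_arm(deltas=[[1,[0,0,0],[0,0,0]],[1,[0,0,0],[0,0,0]],[1,[0,0,0],[0,0,0]],[1,[0,0,0],[0,0,0]],[1,[0,0,0],[0,0,0]],[1,[0,0,0],[0,0,0]],[1,[0,0,0.05],[0,0,0]],[1,[0,0,0.1],[0,0,0]],[1,[0,0,0.2],[0,0,0]],[1,[0,0,0.3],[0,0,0]],[1,[0,0,0.3],[0,0,0]],[1,[0,0,0.3],[0,0,0]]], squeeze=50)

```text
t: 4.8
tool_pos: [0.4662, 0.273, 0.1508]
tool_rot: [2.352, 2.079, 0.01]
contact_force: [-0.4, 1.2, -2.1]
opening: 0.0247
grip_force: 51.8
```

Call:
jog_arm(deltas=[[1,[0.1,-1,0.28],[0,0,-0.14]],[1,[0.1,-1,0.28],[0,0,-0.14]],[1,[0.1,-1,0.28],[0,0,-0.14]],[1,[0.1,-1,0.28],[0,0,-0.14]],[1,[0.1,-1,0.28],[0,0,-0.14]],[1,[0.1,-1,0.28],[0,0,-0.14]],[1,[0.1,-1,0.28],[0,0,-0.14]],[1,[0.1,-1,0.28],[0,0,-0.14]],[1,[0.1,-1,0.28],[0,0,-0.14]],[1,[0.1,-1,0.28],[0,0,-0.14]],[1,[0.1,-1,0.28],[0,0,-0.14]],[1,[0.1,-1,0.28],[0,0,-0.14]]])

```text
t: 5.8
tool_pos: [0.5037, -0.1294, 0.2575]
tool_rot: [-2.752, -1.511, 0.002]
contact_force: [-0.5, 0.0, -1.7]
opening: 0.0251
grip_force: 51.8
```

Call:
jog_arm(deltas=[[1,[0,-0.2,0],[0,0,0]],[1,[0,-0.32,0],[0,0,0]],[1,[0,-0.35,0],[0,0,0]],[1,[0,-0.35,0],[0,0,0]],[1,[0,-0.35,0],[0,0,0]],[1,[0,-0.35,0],[0,0,0]],[1,[0,-0.35,0],[0,0,0]]])

```text
t: 6.38
tool_pos: [0.5042, -0.2658, 0.2578]
tool_rot: [-2.747, -1.518, 0.001]
contact_force: [0.8, 0.7, -0.6]
opening: 0.0248
grip_force: 51.8
```

```bash
python3 - <<'E'
from h import *
from station import ctrl
im=snap('wrist4');o=ctrl.get_obs();print(o['t'],o['tool_pos'],o['tool_rot'],o['opening'],o['contact_force'],abs(o['dq']).max())
E
```

```text
6.4333 [ 0.5043 -0.2657  0.2582] [-2.7476 -1.5193  0.0004] 0.02489463815791853 [ 0.0077 -0.0972 -0.4938] 0.007619486488229362
```

View pics/wrist4.png

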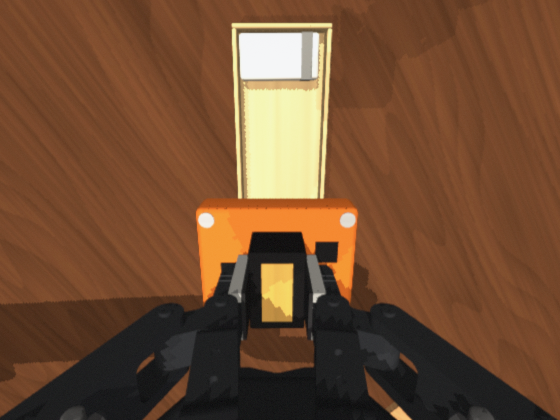

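The box is nearly square in the image: its end-wall outer corners are at (233,25) and (331,25), with the side walls running down to row 198. The battery lies against the far end, and the board is held level.

```bash
python3 - <<'E'
from h import *
im=cv2.imread("pics/wrist4.png")
g=cv2.cvtColor(im,cv2.COLOR_BGR2HSV)
m=((g[:,:,0]>18)&(g[:,:,0]<40)&(g[:,:,2]>70)|((g[:,:,1]<60)&(g[:,:,2]>120))).astype(np.uint8)
m=cv2.morphologyEx(m,cv2.MORPH_OPEN,np.ones((2,2)))
L,R=[],[]
for r in range(35,185,5):
    c=np.where(m[r,200:370])[0]+200; L.append((c.min()-.5,r)); R.append((c.max()+.5,r))
top=[(c,np.where(m[10:60,c])[0].min()+9.5) for c in range(245,322,5)]
f=lambda n,P:cv2.fitLine(np.float32(back(n,P,.03)[:,:2]),cv2.DIST_HUBER,0,1e-4,1e-4).ravel()
def an(l): a=np.degrees(np.arctan2(l[1],l[0])); return a
l,r,t=f("wrist4",L),f("wrist4",R),f("wrist4",top); print(an(l),an(r),an(t),L[0],L[-1],R[0],R[-1],top[0],top[-1])
yaw=np.radians(-122.2); 
import itertools
a=[(x+ (180 if x>0 else 0)-180 if False else x) for x in(an(l),an(r))]
yb=np.radians((np.mean([(x%180) for x in a])-180)); print("yaw",np.degrees(yb))
u=np.array([np.cos(yb),np.sin(yb)]);v=np.array([-u[1],u[0]])
pl,pr=back("wrist4",L,.03)[:,:2].mean(0)@v,back("wrist4",R,.03)[:,:2].mean(0)@v
pt=np.median(back("wrist4",top,.03)[:,:2]@u)
c=u*(pt+.107)+v*(pl+pr)/2; print("centre",c,"width",pr-pl)
from station import ctrl
print("batt edge box x",(back("wrist4",[(250,80),(300,80)],.029)[:,:2]-c)@u)
for bx in(-.0155,.0595): print(bx,c+u*bx)
for n in("wrist1","top0"):
  C=np.c_[np.array([c+u*a*.107+v*b*.053 for a in(-1,1) for b in(-1,1)]),[.03]*4]; print(n,proj(n,C))
# board held: label & front edge
o=ctrl.get_obs();z=o['tool_pos'][2]-.027
print("held front edge",back("wrist4",[(205,206),(350,204)],z+.022),"label",back("wrist4",(278,293),z+.048),"tool",o['tool_pos'])
E
```

```text
57.89744 57.983364 -32.182903 (np.float64(232.5), 35) (np.float64(238.5), 180) (np.float64(332.5), 35) (np.float64(325.5), 180) (245, np.float64(23.5)) (320, np.float64(23.5))
yaw -122.0596
centre [ 0.5391 -0.2219] width 0.10510468655699612
batt edge box x [-0.0524 -0.0523]
-0.0155 [ 0.5473 -0.2088]
0.0595 [ 0.5075 -0.2724]
wrist1 [[146.8858 104.8837]
 [208.7348  30.0523]
 [280.3225 229.3439]
 [342.6451 171.5343]]
top0 [[361.4544 210.1047]
 [389.067  167.3084]
 [454.1103 269.5629]
 [480.9975 224.9631]]
held front edge [[ 0.4925 -0.219   0.2532]
 [ 0.5537 -0.2562  0.2532]] label [[ 0.5057 -0.2658  0.2792]] tool [ 0.5043 -0.2657  0.2582]
```

Call:
jog_arm(deltas=[[1,[0.106,0.14,-0.1],[0,0,0]],[1,[0.106,0.14,-0.2],[0,0,0]],[1,[0.106,0.14,-0.3],[0,0,0]],[1,[0.106,0.14,-0.4],[0,0,0]],[1,[0.106,0.14,-0.42],[0,0,0]],[1,[0.106,0.14,-0.45],[0,0,0]],[1,[0.106,0.14,-0.48],[0,0,0]],[1,[0.106,0.14,-0.51],[0,0,0]],[1,[0.106,0.14,-0.53],[0,0,0]],[1,[0.106,0.14,-0.54],[0,0,0]],[1,[0.106,0.14,-0.545],[0,0,0]]])

```text
t: 7.35
tool_pos: [0.5472, -0.2122, 0.0417]
tool_rot: [2.75, 1.516, 0.001]
contact_force: [0.4, 0.1, -1.6]
opening: 0.0247
grip_force: 51.8
```

Call:
jog_arm(deltas=[[1,[0,0.004,-0.005],[0,0,0]],[1,[0,0.004,-0.01],[0,0,0]],[1,[0,0.004,-0.015],[0,0,0]],[1,[0,0.004,-0.019],[0,0,0]],[1,[0,0.004,-0.022],[0,0,0]],[1,[0,0.004,-0.0235],[0,0,0]],[1,[0,0.004,-0.0235],[0,0,0]],[1,[0,0.004,-0.0235],[0,0,0]]])

```text
t: 8.02
tool_pos: [0.5471, -0.2105, 0.0342]
tool_rot: [2.751, 1.517, -0.0]
contact_force: [-6.5, 2.4, 12.0]
opening: 0.0248
grip_force: 53.4
```

Call:
jog_arm(deltas=[[0.05,[0,0,0.002],[0,0,0]],[0.05,[0,0,0.002],[0,0,0]],[0.05,[0,0,0.002],[0,0,0]],[0.05,[0,0,0.01],[0,0,0]],[0.05,[0,0,0.05],[0,0,0]],[0.05,[0,0,0.15],[0,0,0]],[0.05,[-0.08,-0.13,0.25],[0,0,0]],[0.05,[-0.08,-0.13,0.35],[0,0,0]],[0.05,[-0.08,-0.13,0.45],[0,0,0]],[0.05,[-0.08,-0.13,0.5],[0,0,0]],[0.05,[-0.08,-0.13,0.5],[0,0,0]]])

```text
t: 8.93
tool_pos: [0.518, -0.2654, 0.2426]
tool_rot: [2.739, 1.508, 0.011]
contact_force: [1.3, -1.0, 1.8]
opening: 0.0405
grip_force: 0.0
```

```bash
python3 - <<'E'
from h import *
from station import ctrl
im=snap('wrist5');o=ctrl.get_obs();print(o['t'],o['tool_pos'],o['tool_rot'],o['opening'],o['contact_force'],o['q'],abs(o['dq']).max())
E
```

```text
8.9833 [ 0.517  -0.2644  0.2385] [2.7425 1.5111 0.0081] 0.04055300571796387 [ 0.0962 -0.0913  0.2899] [-0.6008 -0.064   1.7172  0.      1.4769 -0.0373] 0.09092983657464983
```

View pics/wrist5.png

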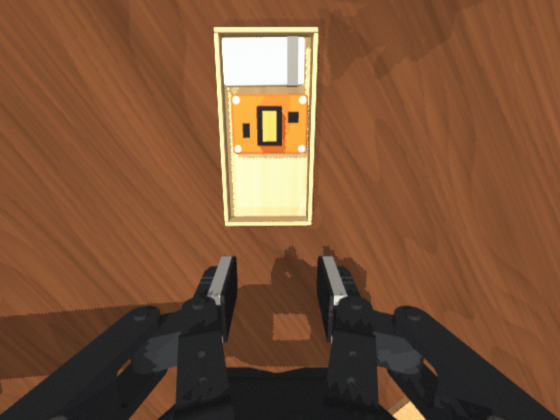

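The board lies flat and square in the box beside the battery, occupying rows 92–155. The remaining bay down to row 218 is free. I'll measure that bay for the wheel.

```bash
python3 - <<'E'
from h import *
c=np.array([.5391,-.2219]);y=np.radians(-122.05);u=np.array([np.cos(y),np.sin(y)]);v=np.array([-u[1],u[0]])
f=lambda p,z:(lambda d:np.c_[d@u,d@v])(back("wrist5",p,z)[:,:2]-c)*1000
print("board corners",f([(231,93),(308,93),(308.5,155),(234,156)],.027))
print("label",f([(269.5,126)],.053)); print("outer end",f([(225,226),(312,225.5),(215,29.5),(318,28.5)],.03)); print("batt",f([(262,86.5)],.029))
E
```

```text
board corners [[-45.7599 -38.9076]
 [-45.4143  43.8332]
 [ 21.1188  46.1723]
 [ 21.6275 -38.8844]]
label [[-12.7618   2.1041]]
outer end [[ 105.8255  -53.4403]
 [ 106.3942   52.4129]
 [-105.4783  -51.5603]
 [-106.2391   51.9714]]
batt [[-52.0216  -5.4967]]
```

The board sits about 3 mm nearer the wheel's bay than planned. I'll regrip and slide it toward the battery.

Call:
jog_arm(deltas=[[0.05,[0.08,0.125,-0.1],[0,0,0]],[0.05,[0.08,0.125,-0.2],[0,0,0]],[0.05,[0.08,0.125,-0.3],[0,0,0]],[0.05,[0.08,0.125,-0.38],[0,0,0]],[0.05,[0.08,0.125,-0.43],[0,0,0]],[0.05,[0.08,0.125,-0.46],[0,0,0]],[0.05,[0.08,0.125,-0.48],[0,0,0]],[0.05,[0.08,0.125,-0.49],[0,0,0]],[0.05,[0.08,0.125,-0.49],[0,0,0]],[0.05,[0.08,0.125,-0.49],[0,0,0]]])

```text
t: 9.82
tool_pos: [0.5481, -0.2131, 0.0378]
tool_rot: [2.749, 1.516, 0.003]
contact_force: [-0.7, 0.9, -0.2]
opening: 0.0407
grip_force: 0.0
```

Call:
jog_arm(deltas=[[1,[0,0,-0.005],[0,0,0]],[1,[0,0,-0.008],[0,0,0]],[1,[0,0,-0.008],[0,0,0]],[1,[0,0,-0.008],[0,0,0]],[1,[0,0,-0.008],[0,0,0]],[1,[0.0025,0.005,-0.008],[0,0,0]],[1,[0.0025,0.01,-0.008],[0,0,0]],[1,[0.0025,0.01,-0.008],[0,0,0]],[1,[0.0025,0.01,-0.008],[0,0,0]]], squeeze=25)

```text
t: 10.57
tool_pos: [0.5499, -0.21, 0.0357]
tool_rot: [2.746, 1.515, 0.004]
contact_force: [0.3, -2.4, 5.2]
opening: 0.0254
grip_force: 24.9
```

Call:
jog_arm(deltas=[[0.05,[0,0,0],[0,0,0]],[0.05,[0,0,0],[0,0,0]],[0.05,[0,0,0],[0,0,0]],[0.05,[0,0,0.01],[0,0,0]],[0.05,[0,0,0.05],[0,0,0]],[0.05,[0,0,0.15],[0,0,0]],[0.05,[-0.08,-0.13,0.25],[0,0,0]],[0.05,[-0.08,-0.13,0.35],[0,0,0]],[0.05,[-0.08,-0.13,0.45],[0,0,0]],[0.05,[-0.08,-0.13,0.5],[0,0,0]],[0.05,[-0.08,-0.13,0.5],[0,0,0]],[0.05,[-0.08,-0.13,0.5],[0,0,0]]])

```text
t: 11.57
tool_pos: [0.517, -0.2613, 0.2367]
tool_rot: [2.746, 1.514, 0.005]
contact_force: [0.1, 0.2, 0.7]
opening: 0.0404
grip_force: 0.0
```

```bash
python3 - <<'E'
from h import *
from station import ctrl
im=snap('wrist6');o=ctrl.get_obs();print(o['t'],o['tool_pos'],o['tool_rot'],o['opening'],abs(o['dq']).max())
c=np.array([.5391,-.2219]);y=np.radians(-122.05);u=np.array([np.cos(y),np.sin(y)]);v=np.array([-u[1],u[0]])
f=lambda n,p,z:(lambda d:np.c_[d@u,d@v])(back(n,p,z)[:,:2]-c)*1000
for n in("wrist5","wrist6"):
    h=cv2.cvtColor(cv2.imread(f"pics/{n}.png"),cv2.COLOR_BGR2HSV)
    m=cv2.morphologyEx(cv2.inRange(h,(4,180,110),(18,255,255))[60:190,215:330],cv2.MORPH_OPEN,np.ones((5,5)))
    p=np.argwhere(m)[:,::-1]+[215,60]; B=f(n,p,.027); print(n,len(p),np.percentile(B,[1,99],axis=0),cv2.minAreaRect(np.float32(B)))
    w=h[200:250,230:310]
E
```

```text
11.6167 [ 0.516  -0.2604  0.2336] [2.7495 1.5162 0.0016] 0.0407135410045181 0.05374126341898795
wrist5 2172 [[-43.4967 -38.0006]
 [ 17.4298  42.3966]] ((-13.043888092041016, 1.9898414611816406), (82.1498794555664, 61.04833984375), 89.75508117675781)
wrist6 2896 [[-47.4872 -36.4982]
 [ 13.5381  44.4746]] ((-16.4576416015625, 3.9670066833496094), (82.42874908447266, 62.060420989990234), 89.78253173828125)
```

Call:
jog_arm(deltas=[[-0.2,[0.1,1,0],[0,0,0]],[-0.2,[0.1,1,0],[0,0,0]],[-0.2,[0.1,1,0],[0,0,0]],[-0.2,[0.1,1,0],[0,0,0]],[-0.2,[0.1,1,0],[0,0,0]],[-0.2,[0.1,1,0],[0,0,0]],[-0.2,[0.1,1,0],[0,0,0]],[-0.2,[0.1,1,0],[0,0,0]],[-0.2,[0.1,1,0],[0,0,0]],[-0.2,[0.1,1,0],[0,0,0]]])

```text
t: 12.45
tool_pos: [0.5539, 0.1435, 0.2295]
tool_rot: [-2.746, -1.52, 0.006]
contact_force: [0.6, -0.7, 0.1]
opening: 0.0511
grip_force: 0.0
```

Call:
jog_arm(deltas=[[-0.2,[0.1,0.22,-0.1],[0,0,0]],[-0.2,[0.1,0.22,-0.2],[0,0,0]],[-0.2,[0.1,0.22,-0.2],[0,0,0]],[-0.2,[0.1,0.22,-0.2],[0,0,0]],[-0.2,[0.1,0.22,-0.2],[0,0,0]],[-0.2,[0.1,0.22,-0.2],[0,0,0]]])

```text
t: 12.95
tool_pos: [0.5947, 0.2275, 0.151]
tool_rot: [-2.75, -1.518, 0.005]
contact_force: [0.5, -0.9, 0.7]
opening: 0.051
grip_force: 0.0
```

```bash
python3 - <<'E'
from h import *
from station import ctrl
im=snap('wrist7');o=ctrl.get_obs();print(o['t'],o['tool_pos'],o['tool_rot'],o['opening'],abs(o['dq']).max())
print(proj("wrist7",[[.597,.2607,.052],[.597,.2607,.026]]))
E
```

```text
13.0 [0.5957 0.2272 0.1529] [ 2.7509  1.5166 -0.0001] 0.05114523232985275 0.02926992554422767
[[255.8303 174.1964]
 [257.7701 167.9197]]
```

View pics/wrist7.png

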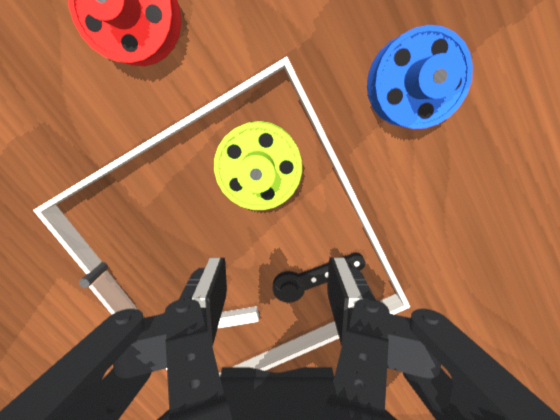

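Hub dot at (256,174) matches the measured position. Descending.

Call:
jog_arm(deltas=[[-0.2,[0.003,0.084,-0.03],[0,0,0]],[-0.2,[0.003,0.084,-0.1],[0,0,0]],[-0.2,[0.003,0.084,-0.18],[0,0,0]],[-0.2,[0.003,0.084,-0.24],[0,0,0]],[-0.2,[0.003,0.084,-0.28],[0,0,0]],[-0.2,[0.003,0.084,-0.3],[0,0,0]],[-0.2,[0.003,0.084,-0.305],[0,0,0]],[-0.2,[0.003,0.084,-0.305],[0,0,0]],[-0.2,[0.003,0.084,-0.305],[0,0,0]]])

```text
t: 13.75
tool_pos: [0.5985, 0.2614, 0.033]
tool_rot: [2.751, 1.516, 0.006]
contact_force: [0.5, 0.8, 0.1]
opening: 0.0515
grip_force: 0.0
```

Call:
jog_arm(deltas=[[-0.2,[-0.002,-0.002,-0.004],[0,0,0]],[1,[-0.002,-0.002,-0.004],[0,0,0]],[1,[-0.002,-0.002,-0.004],[0,0,0]],[1,[-0.002,-0.002,-0.004],[0,0,0]],[1,[-0.002,-0.002,-0.004],[0,0,0]],[1,[-0.002,-0.002,-0.004],[0,0,0]],[1,[-0.002,-0.002,-0.004],[0,0,0]]], squeeze=45)

```text
t: 14.33
tool_pos: [0.597, 0.2608, 0.0302]
tool_rot: [2.75, 1.517, 0.003]
contact_force: [-0.8, -1.6, 6.9]
opening: 0.0286
grip_force: 45.0
```

Call:
jog_arm(deltas=[[1,[0,0,0.03],[0,0,0]],[1,[0,0,0.1],[0,0,0]],[1,[0,0,0.2],[0,0,0]],[1,[0,0,0.3],[0,0,0]],[1,[0,0,0.4],[0,0,0]],[1,[0,0,0.5],[0,0,0]],[1,[0,0,0.5],[0,0,0]]])

```text
t: 14.92
tool_pos: [0.6001, 0.262, 0.2407]
tool_rot: [2.748, 1.516, 0.026]
contact_force: [0.9, 0.7, 1.0]
opening: 0.0287
grip_force: 44.6
```

Call:
jog_arm(deltas=[[1,[-0.1,-1,0],[0,0,0]],[1,[-0.1,-1,0],[0,0,0]],[1,[-0.1,-1,0],[0,0,0]],[1,[-0.1,-1,0],[0,0,0]],[1,[-0.1,-1,0],[0,0,0]],[1,[-0.1,-1,0],[0,0,0]],[1,[-0.1,-1,0],[0,0,0]],[1,[-0.1,-1,0],[0,0,0]],[1,[-0.1,-1,0],[0,0,0]],[1,[-0.1,-1,0],[0,0,0]],[1,[-0.1,-1,0],[0,0,0]]])

```text
t: 15.83
tool_pos: [0.5549, -0.144, 0.2284]
tool_rot: [2.755, 1.509, -0.003]
contact_force: [-0.1, 0.7, -1.0]
opening: 0.0286
grip_force: 44.7
```

Call:
jog_arm(deltas=[[1,[-0.122,-0.332,0],[0,0,0]],[1,[-0.122,-0.332,0],[0,0,0]],[1,[-0.122,-0.332,0],[0,0,0]],[1,[-0.122,-0.332,0],[0,0,0]],[1,[-0.122,-0.332,0],[0,0,0]],[1,[-0.122,-0.332,0],[0,0,0]],[1,[-0.122,-0.332,0],[0,0,0]],[1,[-0.122,-0.332,0],[0,0,0]]])

```text
t: 16.5
tool_pos: [0.5078, -0.2707, 0.2287]
tool_rot: [-2.749, -1.519, -0.0]
contact_force: [-0.1, 0.1, -1.5]
opening: 0.0285
grip_force: 44.7
```

```bash
python3 - <<'E'
from h import *
from station import ctrl
im=snap('wrist8');o=ctrl.get_obs();T=o['tool_pos'];print(o['t'],T,o['tool_rot'],o['opening'],o['contact_force'],abs(o['dq']).max())
h=cv2.cvtColor(im,cv2.COLOR_BGR2HSV); m=cv2.inRange(h,(30,140,90),(48,255,255)); m=cv2.morphologyEx(m,cv2.MORPH_OPEN,np.ones((3,3)))
p=np.argwhere(m)[:,::-1]; print(len(p),p.min(0),p.max(0))
# front rim of disc: per column topmost green pixel -> disc top edge at z=T-.0302+.026 or lower rim; fit both
ed=np.array([(c,p[p[:,0]==c,1].min()) for c in range(p[:,0].min()+5,p[:,0].max()-5,4)])
from scipy.optimize import least_squares
for hz in(.0,.026):
    B=back("wrist8",ed,T[2]-.030+hz)[:,:2]
    r=least_squares(lambda q:np.linalg.norm(B-q,axis=1)-.038,T[:2],loss="soft_l1",f_scale=.001); print(hz,r.x,r.x-T[:2],np.abs(r.fun).mean())
c=np.array([.5391,-.2219]);y=np.radians(-122.05);u=np.array([np.cos(y),np.sin(y)]);print("target",c+u*.0588)
# board edge now
f=lambda n,p,z:(lambda d:np.c_[d@u,d@np.array([-u[1],u[0]])])(back(n,p,z)[:,:2]-c)*1000
m=cv2.morphologyEx(cv2.inRange(h,(4,180,110),(18,255,255))[60:200,215:330],cv2.MORPH_OPEN,np.ones((5,5)))
q=np.argwhere(m)[:,::-1]+[215,60]
if len(q): print(cv2.minAreaRect(np.float32(f("wrist8",q,.027))))
E
```

```text
16.55 [ 0.5078 -0.2708  0.2288] [-2.749  -1.5199 -0.0003] 0.028503325817709375 [ 0.5294  0.7902 -2.1482] 0.0018033531085860817
11497 [205 185] [349 326]
0.0 [ 0.5081 -0.2713] [ 0.0003 -0.0005] 0.00029888453147728565
0.026 [ 0.5112 -0.2666] [0.0034 0.0041] 0.0008955447430150251
target [ 0.5079 -0.2717]
((-16.732227325439453, 3.9468345642089844), (82.43267059326172, 62.271602630615234), 89.89839172363281)
```

Call:
jog_arm(deltas=[[1,[0,-0.002,-0.1],[0,0,0]],[1,[0,-0.002,-0.2],[0,0,0]],[1,[0,-0.002,-0.29],[0,0,0]],[1,[0,-0.002,-0.34],[0,0,0]],[1,[0,-0.002,-0.37],[0,0,0]],[1,[0,-0.002,-0.38],[0,0,0]],[1,[0,-0.002,-0.38],[0,0,0]],[1,[0,-0.002,-0.38],[0,0,0]]])

```text
t: 17.22
tool_pos: [0.5087, -0.2735, 0.0788]
tool_rot: [2.748, 1.517, 0.002]
contact_force: [0.2, 0.2, -0.6]
opening: 0.0286
grip_force: 44.7
```

Call:
jog_arm(deltas=[[1,[-0.002,0.0045,-0.01],[0,0,0]],[1,[-0.002,0.0045,-0.03],[0,0,0]],[1,[-0.002,0.0045,-0.05],[0,0,0]],[1,[-0.002,0.0045,-0.07],[0,0,0]],[1,[-0.002,0.0045,-0.085],[0,0,0]],[1,[-0.002,0.0045,-0.095],[0,0,0]],[1,[-0.002,0.0045,-0.1],[0,0,0]],[1,[-0.002,0.0045,-0.103],[0,0,0]],[1,[-0.002,0.0045,-0.103],[0,0,0]],[1,[-0.002,0.0045,-0.103],[0,0,0]]])

```text
t: 18.05
tool_pos: [0.5068, -0.2714, 0.036]
tool_rot: [2.75, 1.517, 0.001]
contact_force: [0.4, -0.1, -0.6]
opening: 0.0287
grip_force: 45.0
```

Call:
jog_arm(deltas=[[1,[0.001,0,-0.001],[0,0,0]],[1,[0.001,0,-0.002],[0,0,0]],[1,[0.001,0,-0.003],[0,0,0]],[1,[0.001,0,-0.0035],[0,0,0]],[1,[0.001,0,-0.0035],[0,0,0]]])

```text
t: 18.47
tool_pos: [0.5073, -0.2715, 0.0352]
tool_rot: [2.75, 1.517, 0.0]
contact_force: [-1.9, 1.1, 5.9]
opening: 0.0288
grip_force: 45.3
```

Gentle contact at 5.9 N. Release, rise and look.

Call:
jog_arm(deltas=[[0,[0,0,0],[0,0,0]],[0,[0,0,0],[0,0,0]],[0,[0,0,0],[0,0,0]],[0,[0,0,0.01],[0,0,0]],[0,[0,0,0.05],[0,0,0]],[0,[0,0,0.15],[0,0,0]],[0,[-0.1,-0.1,0.25],[0,0,0]],[0,[-0.1,-0.15,0.35],[0,0,0]],[0,[-0.1,-0.15,0.45],[0,0,0]],[0,[-0.1,-0.15,0.5],[0,0,0]],[0,[-0.1,-0.15,0.5],[0,0,0]],[0,[-0.1,-0.15,0.5],[0,0,0]]])

```text
t: 19.47
tool_pos: [0.4682, -0.333, 0.2389]
tool_rot: [2.745, 1.512, 0.004]
contact_force: [0.9, -0.0, -0.4]
opening: 0.0427
grip_force: 0.0
```

```bash
python3 - <<'E'
from h import *
from station import ctrl
a=snap('wrist9');b=snap('top9');o=ctrl.get_obs();print(o['t'],o['tool_pos'],o['opening'],o['contact_force'])
t=b[140:310,80:490]; t=cv2.resize(t,None,fx=1.36,fy=1.36); out=np.zeros((600,560,3),np.uint8)
out[:340]=a[:340]; out[345:345+t.shape[0],:t.shape[1]]=t
cv2.imwrite("pics/fin.png",out)
E
```

```text
19.5667 [ 0.4666 -0.3308  0.2336] 0.04268464838335021 [-0.5399 -0.8141 -0.0659]
```

View pics/fin.png

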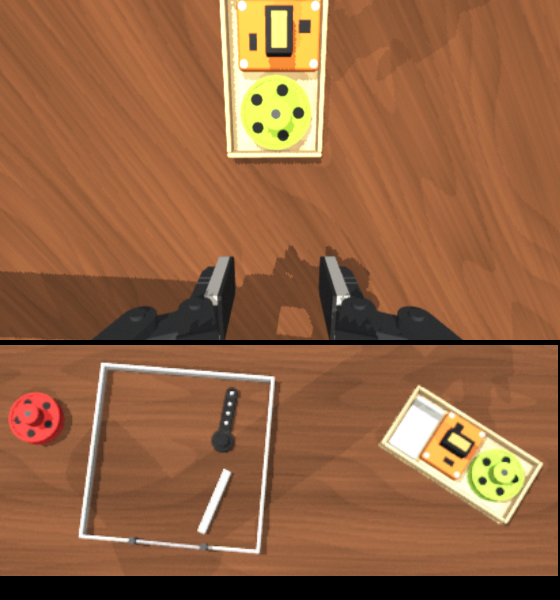

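The wheel is at (275,114), flat between the board and the end wall with gaps on both sides. All three parts are in one row, and the rod and servo arm have not moved. Handing in.

```bash
python3 -c "
from station import ctrl
print(ctrl.finish_job())"
```

```text
the job is handed in; nothing more can be done
None
```

The kit is packed and handed in at about 19.6 s: the gyro board and wheel rim lie flat and right side up beside the battery pack, and the rod and servo arm were left undisturbed in the pen.

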